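# Peel a clinging tray off its carrier and hold it over the inspection light

### The job

Swing the clear guard door of the tray feeder wide open with its bar handle and leave it open. Then grip the upright lug of the black tray, which clings nested in its metal carrier, and peel the tray off by lifting that corner first, while the opposite corner still sits in the nest, leaving the carrier in its place. Finish while holding the tray roughly level and still in the air, over the middle of the backlit inspection plate and about a hand's breadth or two above it: do not put it down or let go. Leave everything else on the bench alone.

Things in the scene. Friction and masses are not known exactly. Their poses are not given: they have to be found in the camera images.
- bay: Tray feeder bay, fixed: grey base 250 (x) x 190 (y) x 30 mm high, 7 mm aluminium walls up to 60 mm at its -x, +x and +y sides; open on top, guard door on its -y face. Origin: centre of the underside, on the bench; x along the door face, y away from the door.
- door (a joint): Door angle, rad: 0 shut; grows to 1.75 (stop) as its free end (the bay's -x end) swings out to -y, counterclockwise from above; stays where left (under 1 N at the handle). Clear panel 245 mm wide, top 130 mm, underside 32 mm above the bench, with a clear roof strip reaching 75 mm back over the bay (underside 124 mm) that covers the black tray's lug when shut.
- door_handle (a point): Grip point on the door's upright round bar handle (12 mm thick, 40 to 125 mm above the bench, 45 mm in front of the panel, two 8 mm wide brackets to the panel): 105 mm above the bench, 20 mm below the bar's top. Axes turn with the door: x along the panel towards the hinge, y from the bar towards the panel.
- door_hinge (a point): Point on the door's upright hinge axis, 105 mm above the bench; 215 mm along the panel from the handle bar.
- tray_top: Black plastic tray on top, 190 (x) x 140 (y) x 26 mm, about 120 g: flange 22 mm wide, 20 to 26 mm above the origin; sloped walls; floor 102 x 52. Origin: centre of the floor's underside; axes as the bay's at first. Lug on the (-x,-y) corner (at the door, by its free end); (+x,+y) corner cut away. Four spring tongues grip its short edges, 1 to 2 N each, until that edge is up by 8 mm.
- lug_top (a point): Grip point in the black tray's lug, at (-83,-58,48) mm from the tray's origin, axes as the tray's. The lug is an upright plate 22 mm long, 10 mm thick, 36 mm high above the flange (its top 14 mm above this point, the flange 22 mm below); its length points to the opposite corner (36.4 degrees from the tray's +x towards +y), its flat sides face square to that.
- tray_low: Metal carrier below, same shape, 800 g, turned half round, loose in the bay, 6 mm lower than the black tray; its own lug stands up at the back (+x,+y of the bay) through the black tray's cut corner. Carries the four spring tongues, 14 mm wide, up to 64 mm above the bench, outside its short sides, in the half away from the door. Origin: centre of its floor's underside.
- far_corner (a point): On the black tray: point in the cut-away corner opposite the lug, at (83,58,23) mm from its origin (mid flange).
- low_far_corner (a point): On the carrier: the point that coincides with far_corner while the black tray is fully nested.
- light_plate: Backlit inspection plate, fixed: aluminium frame 220 (x) x 170 (y) mm with a white top face 14 mm above the bench. Origin: centre of the underside.
- screwdriver: Screwdriver lying on the bench, bystander.
- io_module: White flat terminal module 100 x 70 x 15 mm, bystander.
- io_module2: White upright terminal module 100 x 24 x 72 mm, bystander.
- servo: Dark servo motor 108 x 60 x 60 mm with shaft, bystander.
- relay: Small clear relay 28 x 28 x 35 mm, bystander.
- carton: Cardboard carton 90 x 120 x 60 mm, bystander.
- tape_roll: Grey tape roll, 90 mm across, 24 mm high, bystander.
- hub: Aluminium hub, 56 mm across, 45 mm high, bystander.
There are look-alikes about, which are no part of the job. Leave any brown look-alike of the tray_top alone.

How it is judged:
On the way, in this order (a step that is already met when the one before it is completed fails the run):
1. the guard door is swung wide open (value of joint door above 0.9 rad), for 0.2 s.
2. the lug corner of the black tray is up while the opposite corner still sits in the nest (z of lug_top in the frame of tray_low above 0.074 m and distance between far_corner and low_far_corner below 0.01 m), for 0.1 s.
3. the black tray is off the stack (z of tray_top in the frame of bay above 0.1 m), for 0.1 s.
At the end, for the whole second after the job is handed in: Fingers hold the black tray in the air: origin 90 to 320 mm above the bench, centre within 60 mm (plan) of the plate's centre, tilt under 0.45 rad, under 50 mm/s, touching neither bay nor carrier. Door open over 0.8 rad. Carrier within 8 mm of its place, tilt under 0.05 rad (contact force between the fingers and tray_top above 1 N and height (world z) of tray_top between 0.09 and 0.32 m and height (world z) of lug_top above 0.09 m and horizontal distance between tray_top and light_plate below 0.06 m and angle between tray_top's own z axis and vertical below 0.45 rad and linear speed of tray_top below 0.05 m/s and contact force between tray_top and bay below 0.1 N and contact force between tray_top and tray_low below 0.1 N and value of joint door above 0.8 rad and distance of tray_low from where it was at the start of the episode below 0.008 m and angle between tray_low's own z axis and vertical below 0.05 rad); the arm keeps its last pose, push and grip.
It fails at once if the carrier is pulled out of its place (distance of tray_low from where it was at the start of the episode above 0.02 m).
It fails at once if a bystander is knocked away (distance of any of screwdriver, io_module, io_module2, servo, relay, carton, tape_roll, hub from where it was at the start of the episode above 0.03 m).
It also fails if it takes over 61 s, if anything falls off the work surface, if the arm or the gripper's body presses on something with over 40 N, if the wrist force passes 120 N, or if a joint passes its speed limit or range.

### The arm

A 6-joint arm with a two-finger parallel gripper is mounted at the origin on the work surface. World frame = base frame: x ahead of the robot, y to its left, z up, the work surface at z = 0. Lengths are in m, angles in rad, forces in N, time in s.
With the tool pointing down it reaches from about 0.3 to 0.775 m from the base axis. Payload 14.6 kg.
Tool frame: the origin (TCP) lies between the finger pads; the fingertips stand 14 mm ahead of it and the grasp point (between the pads) lies 5 mm behind it; x points along the fingers, z is the direction in which the jaws open and shut, and the axes are right-handed (so a half turn about x gives the same grasp; the last joint's range is limited). The gripper opens to 85 mm and grips with 20 to 120 N. Pads are 22 mm wide; open, the fingers measure 114 mm over their backs; the gripper's body (76 mm by 85 mm) begins 54 mm behind the grasp point. The pads swing forward as they close: fully open they stand 13 mm farther back than shut.
Start: joints at [-1.393, 0.3, 1.521, -0, 1.321, -0.067], TCP at [0.133, -0.534, 0.245] pointing down, gripper open.
Joint ranges: [-3.03, 3.03], [-0.79, 2.21], [0.23, 2.52], [-1.04, 4.18], [0, 3.07], [-2.55, 2.55]. Speed limits (rad/s): [2.22, 2.22, 2.57, 3.14, 3.14, 3.14].

### API

Orientations are given as a rotation vector (axis times angle).
In Python, from station import * gives the robot as it stands. Calls block until the motion is done:
- goto(position, orientation): joint-space move of the TCP to a pose.
- servo_line(position, attitude=None, speed=0.15): straight line of the TCP; attitude=None keeps the orientation; speed is the mean speed in m/s.
- movej(angles): joint-space move.
- move_gripper(opening, f_grip=None): finger opening in m; f_grip is the grip in N (None keeps the last); returns when the fingers have stopped.
- wait(seconds).
- ik(position, orientation): joint angles nearest the present ones, or None.
- read_state(): the state.
- grab_frame(name): name is "scene" or "side" or "wrist"; returns the picture (420x560x3 uint8, blue, green, red); there is no depth.
- camera_info(name): a dict with "camera_matrix" (3x3 intrinsics, pixels), "R" (3x3) and "t" (3): a world point X has camera coordinates R X + t. Camera axes: x right, y down, z forward; pixel columns grow to the right and rows downward; lengths in m; the calibration is good to about 2 mm. The wrist camera is an equidistant fisheye: a pixel r from the principal point sees the ray r / f radians off the axis. A picture is of the moment at which its call begins: read the wrist's pose just before it. camera_info takes no time and is no camera call; for the wrist camera it gives the pose at the moment of the call.
A pose or a line that the arm cannot do raises MotionError and nothing moves.
- sign_off(): hands the job in, once; it reports no verdict.
The state is a dict: "t": time; "qpos": joint angles; "dq": joint speeds; "joint_torque": joint torques, N m; "tool_pos": TCP position; "ee_rot": TCP orientation; "contact_force": force on the tool from outside, world axes, zero at the start; "ft_torque": the same for the moment, N m; "opening": finger opening in m.
Only numpy, scipy, OpenCV 4.12 (cv2) and the standard library are available. Lean on these libraries where they do the work, as an engineer would, in place of code of your own. Each camera call takes 0.05 s, during which the arm holds its last target.

## Working session

There is one attempt and no reset: what is moved stays moved. The work goes in short steps, each a Python script; the robot and the scene stay as the last script left them, time stands still between calls to the robot, and variables do not carry over. Pictures are saved under pics/ and viewed, and the job is handed in when it is done.

```bash
ls; mkdir -p pics
python3 - <<'E'
from station import *
import cv2,numpy as np
for n in ("scene","side","wrist"):
    cv2.imwrite(f"pics/{n}0.png",grab_frame(n))
    c=camera_info(n); print(n,np.round(c["camera_matrix"],1).tolist(),np.round(c["R"],3).tolist(),np.round(c["t"],3), -np.array(c["R"]).T@np.array(c["t"]))
s=read_state();print(s["t"],s["tool_pos"],s["ee_rot"],s["opening"],s["contact_force"])
E
```

```text
pics
scene [[406.3, 0.0, 279.7], [0.0, 406.3, 201.7], [0.0, 0.0, 1.0]] [[0.536, 0.844, 0.01], [0.712, -0.446, -0.542], [-0.453, 0.298, -0.84]] [-0.229 -0.339  1.71 ] [ 1.13907709 -0.46700351  1.25554918]
side [[441.8, 0.0, 286.8], [0.0, 441.8, 220.1], [0.0, 0.0, 1.0]] [[-0.981, -0.194, -0.006], [-0.147, 0.764, -0.628], [0.126, -0.615, -0.778]] [0.493 0.169 1.154] [0.36268896 0.67658643 1.00718848]
wrist [[325.2, 0.0, 279.7], [0.0, 325.2, 209.2], [0.0, 0.0, 1.0]] [[0.243, -0.97, -0.002], [-0.929, -0.233, 0.288], [-0.28, -0.068, -0.958]] [-0.549 -0.038  0.38 ] [ 0.20373787 -0.5152484   0.37347608]
0.15 [ 0.13326919 -0.53344413  0.24485115] [ 1.02756364  1.3157863  -1.02663742] 0.08525458800496193 [0.24910194 0.10930512 0.72074697]
```

View pics/scene0.png

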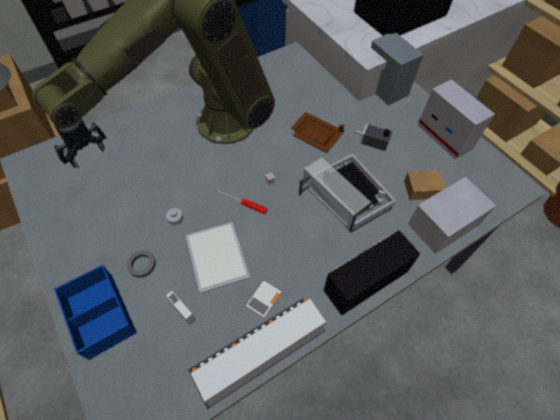

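View pics/side0.png

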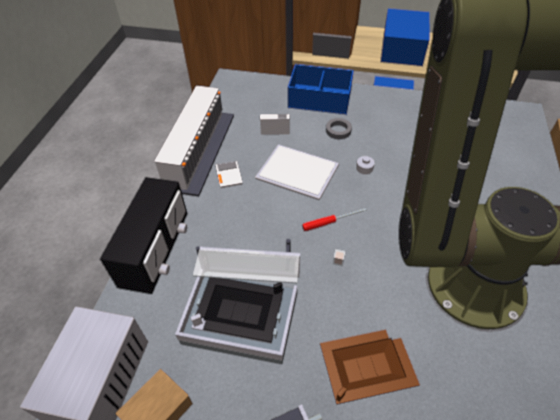

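View pics/wrist0.png

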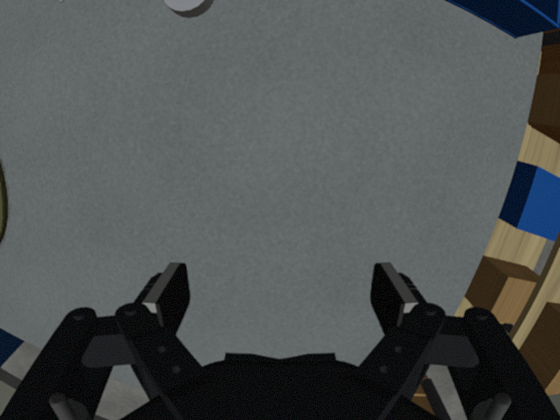

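The bay shows at scene (346,193) and side (240,315). The light plate is at scene (217,257) and side (297,171). The brown look-alike tray is at scene (318,131) and side (368,365), and I'm leaving it alone. Next I'm enlarging the crops.

Run:
```python
import cv2
a=cv2.imread("pics/scene0.png");b=cv2.imread("pics/side0.png")
cv2.imwrite("pics/c1.png",cv2.resize(a[140:240,285:410],None,fx=6,fy=6,interpolation=cv2.INTER_CUBIC))
cv2.imwrite("pics/c2.png",cv2.resize(b[230:365,170:310],None,fx=5,fy=4.4,interpolation=cv2.INTER_CUBIC)[:600])
cv2.imwrite("pics/c3.png",cv2.resize(a[215:300,175:260],None,fx=6,fy=6,interpolation=cv2.INTER_CUBIC))
cv2.imwrite("pics/c4.png",cv2.resize(b[135:205,245:350],None,fx=6,fy=6,interpolation=cv2.INTER_CUBIC))
```

```text
(no output)
```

View pics/c1.png

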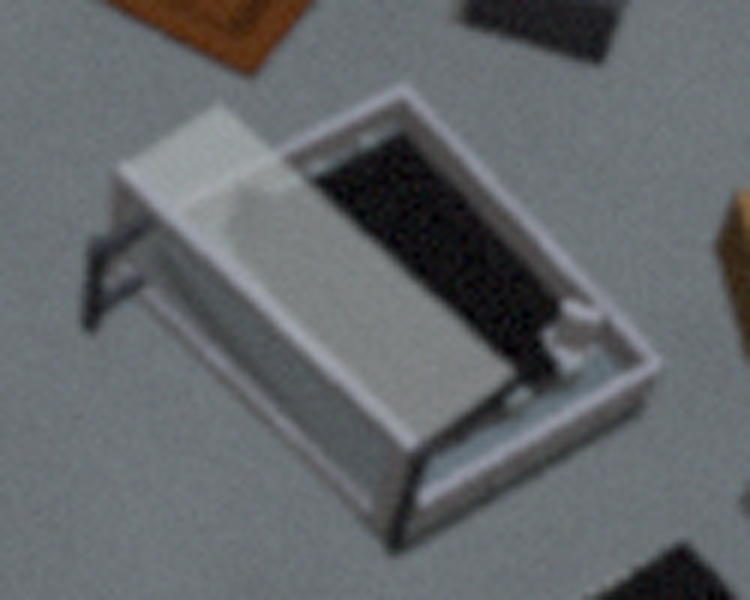

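View pics/c2.png

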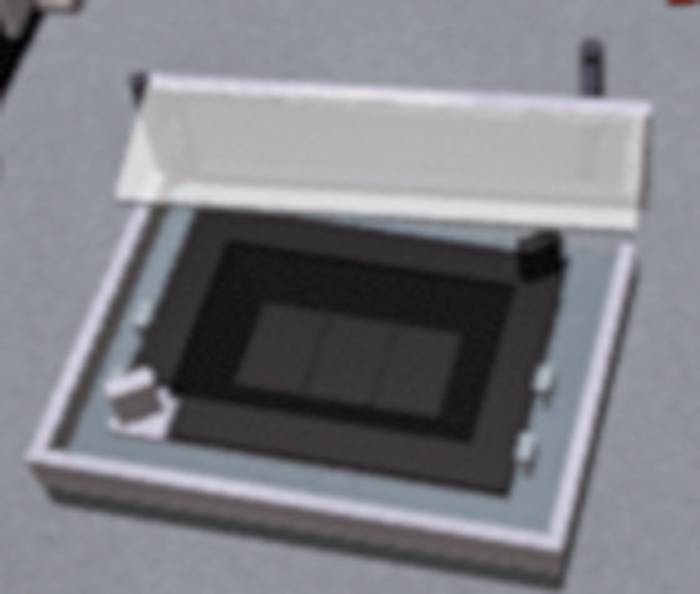

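View pics/c3.png

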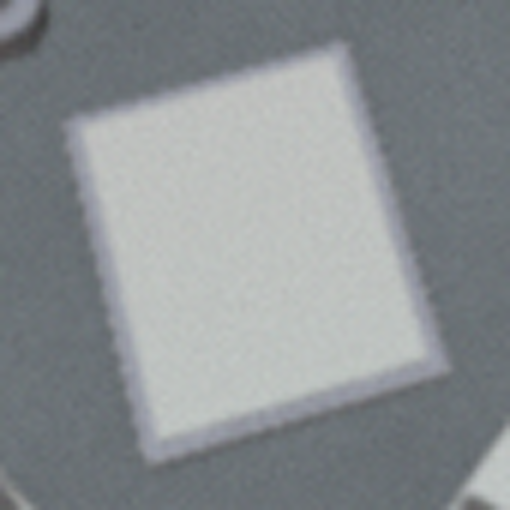

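View pics/c4.png

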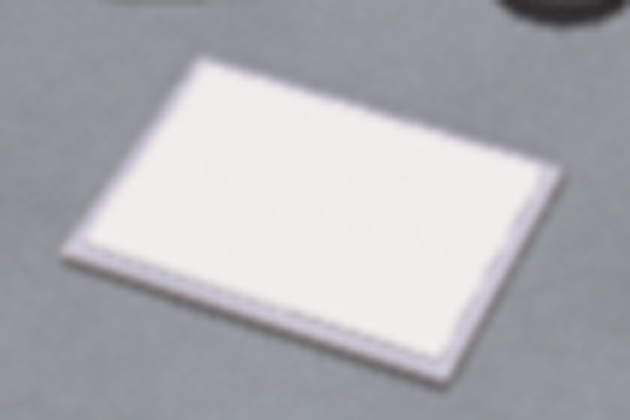

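```bash
cat > h.py <<'E'
from station import *
import numpy as np,cv2
from scipy.spatial.transform import Rotation as Ro
from scipy.optimize import least_squares
CI={n:camera_info(n) for n in("scene","side")}
def proj(n,X):
    c=CI[n];p=np.asarray(c["R"])@np.asarray(X)+np.asarray(c["t"]);K=np.asarray(c["camera_matrix"]);q=K@p;return q[:2]/q[2]
def rz(a):return Ro.from_euler('z',a).as_matrix()
def fit(obs,x0):
    f=lambda p:np.concatenate([(proj(n,rz(p[2])@np.array(X)+[p[0],p[1],0])-uv) for n,X,uv in obs])
    return least_squares(f,x0,loss='soft_l1')
def tri(obs):
    f=lambda p:np.concatenate([proj(n,p)-uv for n,uv in obs]); r=least_squares(f,[.4,0,.1]);return r.x,r.fun
E
python3 - <<'E'
from h import *
s=lambda x,y:np.array([170+x/5,230+y/4.4]); c=lambda x,y:np.array([285+x/6,140+y/6])
B=[("side",(.125,.095,.06),s(30,455)),("side",(-.125,.095,.06),s(560,548)),("side",(-.125,-.095,.06),s(635,240)),
("scene",(-.125,.095,.06),c(403,88)),("scene",(.125,.095,.06),c(660,362)) ]
for a0 in(0,1.5,3,-1.5):
    r=fit(B,[.45,.2,a0]);print(r.cost,r.x,r.fun.round(1))
    if r.cost<15: best=r.x
print("handle top",tri([("side",s(592,42)),("scene",c(98,243))]))
print("door free top",tri([("side",s(650,103)),("scene",c(118,172))]))
print("door hinge top",tri([("side",s(150,75)),("scene",c(412,450))]))
for nm,o in (("handle",tri([("side",s(592,42)),("scene",c(98,243))])[0]),):
    print((rz(best[2]).T@(o-[best[0],best[1],0])))
s=lambda x,y:np.array([245+x/6,135+y/6]); c=lambda x,y:np.array([175+x/6,215+y/6])
P=[tri([("side",s(*a)),("scene",c(*b))]) for a,b in (((200,55),(445,372)),((563,168),(150,462)),((445,378),(70,120)),((65,250),(345,42)))]
for p in P:print(p)
P=np.array([p[0] for p in P]);print("plate",P.mean(0),np.linalg.norm(P-np.roll(P,1,0),axis=1))
E
```

```text
4.0410395148263625 [ 0.57743261  0.20962404 -0.01151542] [-1.4  0.1 -0.6  0.5  0.7 -2.4 -0.6 -1.6 -0.4 -0.2]
4.041039514826144 [ 0.57743261  0.20962404 -0.01151543] [-1.4  0.1 -0.6  0.5  0.7 -2.4 -0.6 -1.6 -0.4 -0.2]
542.4482047580258 [0.31095104 0.34203375 3.553242  ] [208.1  -2.6  -4.9  -0.8  -0.3 161.3   0.8   0.3 -97.6 -73.1]
4.041039514826143 [ 0.57743261  0.20962404 -0.01151543] [-1.4  0.1 -0.6  0.5  0.7 -2.4 -0.6 -1.6 -0.4 -0.2]
handle top (array([0.4915508 , 0.04085182, 0.1253272 ]), array([-0.84485617,  0.39105024, -1.12125748, -0.63885516]))
door free top (array([0.45597896, 0.077986  , 0.12755446]), array([-0.93736717,  0.43936451, -1.2987708 , -0.752319  ]))
door hinge top (array([0.69840168, 0.10597259, 0.12840487]), array([-0.83354284,  0.29662634, -1.09723758, -0.44174372]))
[-0.08393267 -0.16974998  0.1253272 ]
(array([ 0.63787434, -0.30319424,  0.08416372]), array([-15.87655282,   7.6749987 , -15.26015668,  -9.20488638]))
(array([ 0.47818439, -0.4560585 , -0.13373346]), array([-20.86892115,  11.27569056, -19.47639073, -13.59564666]))
(array([ 0.41565877, -0.34047164, -0.08717711]), array([12.72465062, -6.95244766, 12.97766832,  9.19312612]))
(array([ 0.58019035, -0.2050829 ,  0.12034657]), array([17.8690645 , -8.71755816, 18.82020002, 11.4892868 ]))
plate [ 0.52797696 -0.32620182 -0.00410007] [0.11942561 0.31039901 0.1394176  0.29743373]
```

```bash
cat >> h.py <<'E'
def Rdown(a,pitch=0.):
    """tool x down, jaw axis z along heading a; pitch about jaw axis (world)"""
    x=np.array([0,0,-1.]);z=np.array([np.cos(a),np.sin(a),0]);R=np.column_stack([x,np.cross(z,x),z])
    return (Ro.from_rotvec(pitch*z).as_matrix()@R)
def rv(R):return Ro.from_matrix(R).as_rotvec()
E
python3 - <<'E'
from h import *
s=lambda x,y:np.array([245+x/6,135+y/6]); c=lambda x,y:np.array([175+x/6,215+y/6])
P=[tri([("side",s(*a)),("scene",c(*b))]) for a,b in (((200,55),(150,462)),((563,168),(70,120)),((445,378),(345,42)),((65,250),(445,372)))]
for p in P:print(p)
P=np.array([p[0] for p in P]);print("plate",P.mean(0),np.linalg.norm(P-np.roll(P,1,0),axis=1))
s=lambda x,y:np.array([170+x/5,230+y/4.4])
print("black lug top near",tri([("side",s(540,240)),("scene",(285+250/6,140+200/6))]))
# joint check
H=np.array([.698,.106]);
for th0 in(0,np.pi):
  for th in(.12,.5,.9,1.2,1.4):
    a=th-.0115
    p=H+(rz(a)@[-.215,-.045,0])[:2]
    q=ik([*p,.1],rv(Rdown(a+th0))); print("door",th0>1,th,p.round(3),None if q is None else np.round(q,2))
L=np.array([.577,.21,0])+rz(-.0115)@[-.083,-.058,0]; print(L)
for th0 in(0,np.pi):
  for pit in(0,.15,-.15):
    q=ik([L[0],L[1],.083],rv(Rdown(np.radians(126.4)-.0115+th0,pit))); print("lug",th0>1,pit,None if q is None else np.round(q,2))
  q=ik([.45,-.385,.25],rv(Rdown(np.radians(126.4)-.0115+th0))); print("plate",q)
print(Ro.from_rotvec(read_state()["ee_rot"]).as_matrix().round(2))
E
```

```text
(array([ 0.61860526, -0.42577513,  0.01025103]), array([-0.93039211,  0.47246432, -0.83142565, -0.53497678]))
(array([ 0.40789204, -0.37337842,  0.01008184]), array([-0.9976816 ,  0.57211017, -0.98659797, -0.74481947]))
(array([ 0.44691159, -0.21375405,  0.00882862]), array([-0.70611431,  0.37059183, -0.77519678, -0.52085802]))
(array([ 0.6571584 , -0.26720606,  0.00677292]), array([-0.72548579,  0.33274442, -0.71875309, -0.40463986]))
plate [ 0.53264182 -0.32002841  0.0089836 ] [0.16322559 0.21713015 0.16432904 0.21694483]
black lug top near (array([0.49480081, 0.15101511, 0.09119544]), array([-0.63801583,  0.27325105, -0.92753172, -0.47722592]))
door False 0.12 [0.489 0.038] [ 0.    0.35  1.83 -0.    0.96 -0.11]
door False 0.5 [ 0.529 -0.035] [-0.13  0.43  1.72 -0.    1.   -0.62]
door False 0.9 [ 0.597 -0.089] [-0.21  0.57  1.5   0.    1.08 -1.1 ]
door False 1.2 [ 0.66 -0.11] [-0.22  0.7   1.28 -0.    1.16 -1.41]
door False 1.4 [ 0.703 -0.114] [-0.21  0.8   1.11 -0.    1.23 -1.6 ]
door True 0.12 [0.489 0.038] None
door True 0.5 [ 0.529 -0.035] [-0.13  0.43  1.72 -0.    1.    2.52]
door True 0.9 [ 0.597 -0.089] [-0.21  0.57  1.5  -0.    1.08  2.04]
door True 1.2 [ 0.66 -0.11] [-0.22  0.7   1.28  0.    1.16  1.73]
door True 1.4 [ 0.703 -0.114] [-0.21  0.8   1.11 -0.    1.23  1.54]
[0.4933385  0.15295831 0.        ]
lug False 0 [ 0.23  0.43  1.77  0.    0.95 -1.96]
lug False 0.15 [ 0.25  0.49  1.67 -0.06  1.12 -1.91]
lug False -0.15 [ 0.2   0.37  1.86  0.09  0.78 -2.05]
plate None
lug True 0 [0.23 0.43 1.77 0.   0.95 1.18]
lug True 0.15 [0.2  0.37 1.86 0.09 0.78 1.09]
lug True -0.15 [ 0.25  0.49  1.67 -0.06  1.12  1.23]
plate [-7.69551246e-01  3.91135339e-01  1.38797387e+00 -4.44089210e-16
  1.36248344e+00  1.77445233e-01]
[[-0.    0.97  0.24]
 [ 0.    0.24 -0.97]
 [-1.    0.   -0.  ]]
```

The plate is at (0.533,-0.320), and its size checks out at 217x164 mm. The handle top is at (0.4915,0.041,0.125), which matches its known 125 mm height. The door is already ajar by about 0.12 rad. I'll move above the handle next.

Run:
```python
from h import *
a=.11
goto([.4905,.040,.25],rv(Rdown(a)))
s=read_state();print(s["t"],s["tool_pos"]);c=camera_info("wrist")
im=grab_frame("wrist");cv2.imwrite("pics/w1.png",im)
R=np.array(c["R"]);t=np.array(c["t"]);K=np.array(c["camera_matrix"])
def pw(X):
    p=R@np.array(X)+t;r=np.hypot(p[0],p[1]);th=np.arctan2(r,p[2]);return K[:2,2]+K[0,0]*th*p[:2]/r
for n,X in dict(bar=(.4915,.041,.125),bot=(.4915,.041,.04),lug=(.4933,.153,.098)).items():print(n,pw(X))
```

```text
2.55 [0.49058952 0.03941853 0.24997481]
bar [281.81267268 205.04761933]
bot [281.32430283 183.09899291]
lug [298.30121656  70.14187034]
```

View pics/w1.png

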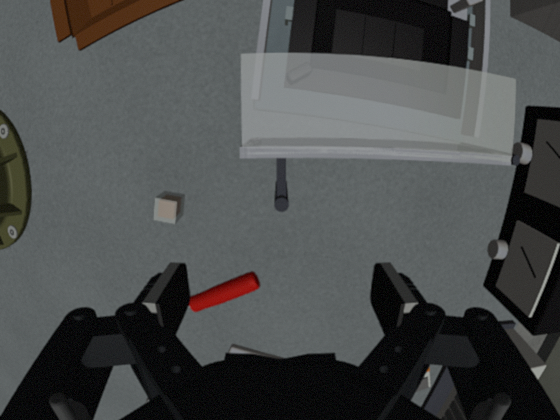

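The bar top is at (281,203), against a prediction of (282,205). The handle position is confirmed, so I'll descend and grip it.

Run:
```python
from h import *
a=.11
move_gripper(.05)
servo_line([.4915,.0405,.100],rv(Rdown(a)),speed=.12)
s=read_state();print(s["t"],s["tool_pos"],s["contact_force"])
move_gripper(0.0,f_grip=40)
s=read_state();print(s["t"],s["tool_pos"],s["contact_force"],s["opening"])
```

```text
4.4417 [0.49181394 0.04049928 0.10061207] [ 0.22681058 -0.38976396 -0.11147542]
4.875 [0.49157986 0.0404949  0.10034167] [-2.56618892 -0.26429546  5.47285167] 0.010895046305838874
```

Run:
```python
from h import *
H=np.array([.701,.107]);p0=read_state()["tool_pos"].copy() if hasattr(read_state()["tool_pos"],'copy') else np.array(read_state()["tool_pos"])
v0=np.array(p0[:2])-H; print(np.linalg.norm(v0), np.arctan2(-v0[1],-v0[0])-np.arctan2(.045,.215)+.0115)
off=np.zeros(2)
for d in (.1,.25,.4,.55,.7):
    p=H+(rz(d)[:2,:2]@v0)
    servo_line([*p,.1003],rv(Rdown(.11+d)),speed=.1)
    s=read_state();F=np.array(s["contact_force"]);e=(p-H)/np.linalg.norm(p-H);tt=np.array([-e[1],e[0]])
    print(round(s["t"],2),d,"rad",round(F[:2]@e,1),"tan",round(F[:2]@tt,1),"z",round(F[2],1),round(s["opening"],4))
    if np.linalg.norm(F)>50: break
```

```text
0.21972647643971607 0.11267123528111321
5.24 0.1 rad -3.9 tan -0.0 z -0.5 0.0108
5.72 0.25 rad -7.1 tan -0.9 z -1.5 0.0107
6.21 0.4 rad -10.5 tan 0.9 z -1.2 0.0108
6.69 0.55 rad -11.5 tan 0.9 z -0.7 0.011
7.17 0.7 rad -13.4 tan 0.9 z -0.0 0.011
```

Run:
```python
from h import *
H=np.array([.701,.107]);v0=np.array([.49158,.04049])-H
for d in (.85,1.0,1.15,1.3,1.4):
    v=rz(d)[:2,:2]@v0;p=H+v*(1-.002/.22)
    servo_line([*p,.1003],rv(Rdown(.11+d)),speed=.1)
    s=read_state();F=np.array(s["contact_force"]);e=v/np.linalg.norm(v);tt=np.array([-e[1],e[0]])
    print(round(s["t"],2),d,"rad",round(F[:2]@e,1),"tan",round(F[:2]@tt,1),"z",round(F[2],1),round(s["opening"],4),np.round(s["tool_pos"],3))
    if np.linalg.norm(F)>50: break
move_gripper(.05)
p=read_state()["tool_pos"]
servo_line([p[0],p[1],.28],speed=.15)
cv2.imwrite("pics/s2.png",grab_frame("scene"));cv2.imwrite("pics/sd2.png",grab_frame("side"))
print(read_state()["t"])
```

```text
7.65 0.85 rad -0.4 tan 0.9 z 4.3 0.0109 [ 0.613 -0.092  0.1  ]
8.12 1.0 rad -2.2 tan 1.0 z 3.0 0.0106 [ 0.644 -0.103  0.1  ]
8.6 1.15 rad -5.1 tan -0.3 z 4.8 0.0108 [ 0.676 -0.109  0.1  ]
9.07 1.3 rad -6.4 tan 1.4 z 4.2 0.0108 [ 0.709 -0.11   0.1  ]
9.44 1.4 rad -5.1 tan 0.2 z 4.5 0.0109 [ 0.731 -0.108  0.1  ]
11.35
```

View pics/s2.png

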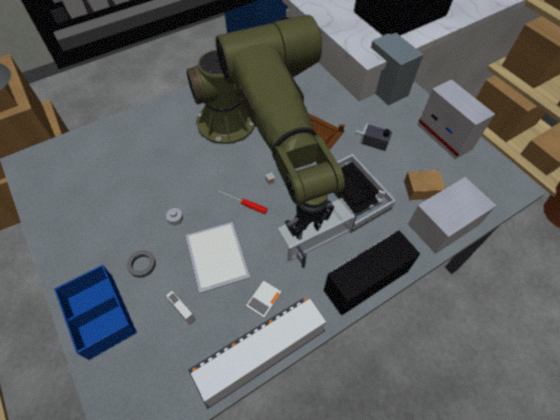

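View pics/sd2.png

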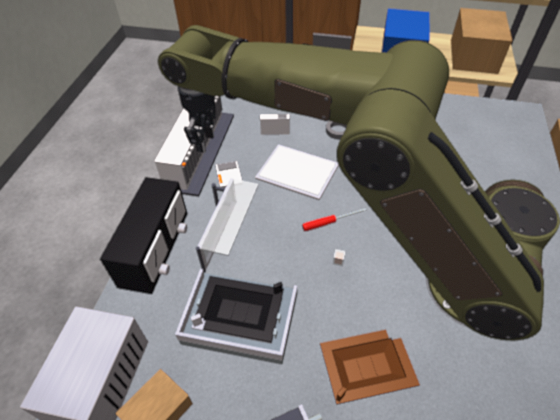

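The door is wide open, at about 1.5 rad, with its panel at side (228,225). The black lug at side (278,289) is uncovered. I'll measure it from above with the wrist camera.

Run:
```python
from h import *
a=np.radians(126.4-180)-.0115
goto([.494,.152,.25],rv(Rdown(a)))
c=camera_info("wrist");im=grab_frame("wrist")
import json;json.dump({k:np.array(v).tolist() for k,v in c.items() if k in("R","t","camera_matrix")},open("w2.json","w"))
cv2.imwrite("pics/w2.png",im);cv2.imwrite("pics/w2z.png",cv2.resize(im[120:270,160:350],None,fx=4,fy=4,interpolation=cv2.INTER_CUBIC))
b=grab_frame("side");cv2.imwrite("pics/sd3.png",b);a=grab_frame("scene");cv2.imwrite("pics/s3.png",a)
cv2.imwrite("pics/sd3z.png",cv2.resize(b[270:365,170:310],None,fx=5,fy=5,interpolation=cv2.INTER_CUBIC))
s=read_state();print(s["t"],s["tool_pos"])
R=np.array(c["R"]);t=np.array(c["t"]);K=np.array(c["camera_matrix"])
def pw(X):
    p=R@np.array(X)+t;r=np.hypot(p[0],p[1]);th=np.arctan2(r,p[2]);return K[:2,2]+K[0,0]*th*p[:2]/r
print(pw((.4933,.153,.098)))
```

```text
13.9417 [0.49414276 0.15188484 0.24998738]
[279.29215513 197.31480515]
```

View pics/w2.png

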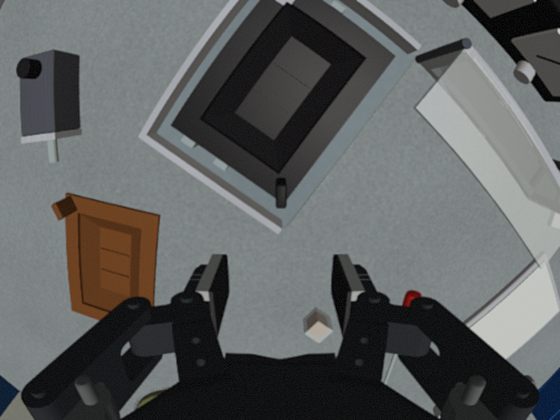

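View pics/w2z.png

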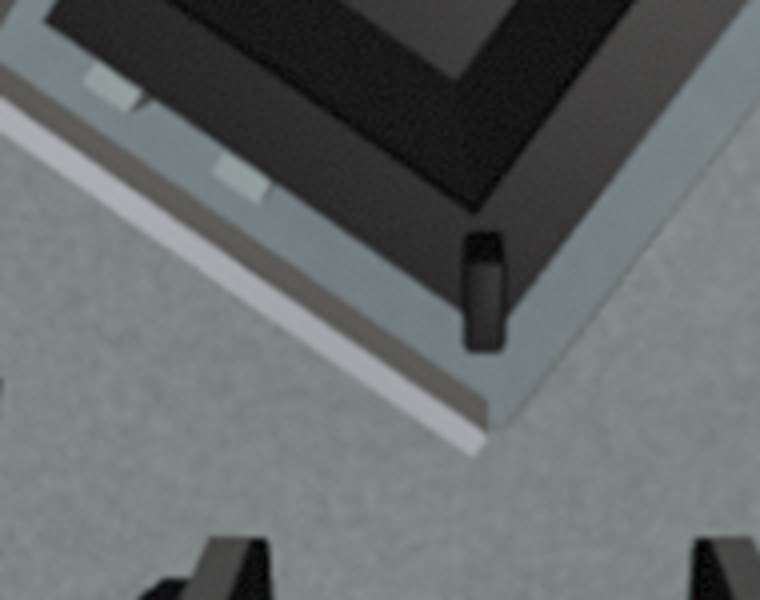

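View pics/sd3z.png

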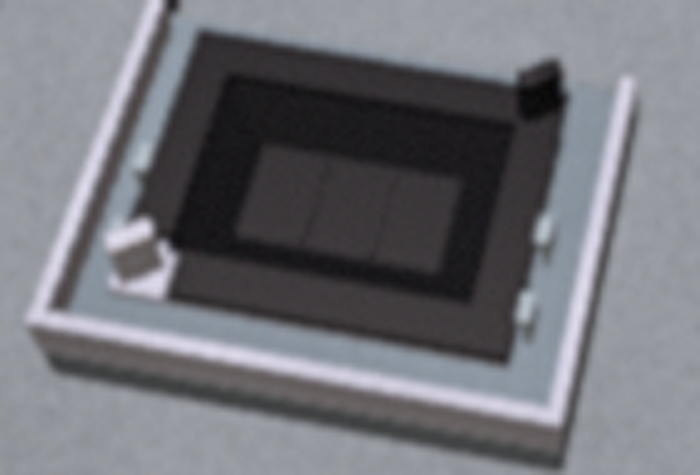

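```bash
cat >> h.py <<'E'
def pwc(c,X):
    R=np.array(c["R"]);t=np.array(c["t"]);K=np.array(c["camera_matrix"])
    p=R@np.array(X)+t;r=np.hypot(p[0],p[1]);th=np.arctan2(r,p[2]);return K[:2,2]+K[0,0]*th*p[:2]/r
E
python3 - <<'E'
from h import *
import json
c=json.load(open("w2.json"))
cam=-np.array(c["R"]).T@np.array(c["t"]);print("cam",cam.round(3))
s=lambda x,y:np.array([170+x/5,270+y/5])
obs=[("side",(.095,-.07,.062),s(200,30)),("side",(-.095,.07,.062),s(507,362)),("w",(-.095,.07,.062),np.array([160+46/4,120+17/4]))]
f=lambda p:np.concatenate([((pwc(c,rz(p[2])@np.array(X)+[p[0],p[1],0]) if n=="w" else proj(n,rz(p[2])@np.array(X)+[p[0],p[1],0]))-uv) for n,X,uv in obs])
r=least_squares(f,[.577,.21,-.01]);print(r.x,r.fun.round(1))
im=cv2.imread("pics/w2.png");sd=cv2.imread("pics/sd3.png")
im=cv2.resize(im[0:270,120:440],None,fx=2.5,fy=2.5,interpolation=cv2.INTER_CUBIC);sd=cv2.resize(sd[270:365,170:310],None,fx=5,fy=5,interpolation=cv2.INTER_CUBIC)
d=np.array([.805,.593,0]);n=np.array([-.593,.805,0]);Lt=np.array([-.083,-.058,0])
top=[Lt+d*i*.011+n*j*.005+[0,0,.098] for i,j in((1,1),(1,-1),(-1,-1),(-1,1))];bot=[p-[0,0,.036] for p in top]
fl=[(-.095,-.07,.062),(.095,-.07,.062),(.095,.07,.062),(-.095,.07,.062)]
for p,col in((r.x,(0,255,0)),((.577,.21,-.0115),(0,0,255))):
    W=lambda X:rz(p[2])@np.array(X)+[p[0],p[1],0]
    for poly in(top,bot,fl):
        cv2.polylines(im,[np.int32([(pwc(c,W(X))-[120,0])*2.5 for X in poly])],True,col,1)
        cv2.polylines(sd,[np.int32([(proj("side",W(X))-[170,270])*5 for X in poly])],True,col,1)
cv2.imwrite("pics/o1.png",im[:600,:800]);cv2.imwrite("pics/o2.png",sd)
E
```

```text
cam [0.553 0.195 0.379]
[ 0.57799259  0.20947759 -0.00774833] [-0.8 -1.2 -0.7 -1.1 -1.1  0.3]
```

View pics/o1.png

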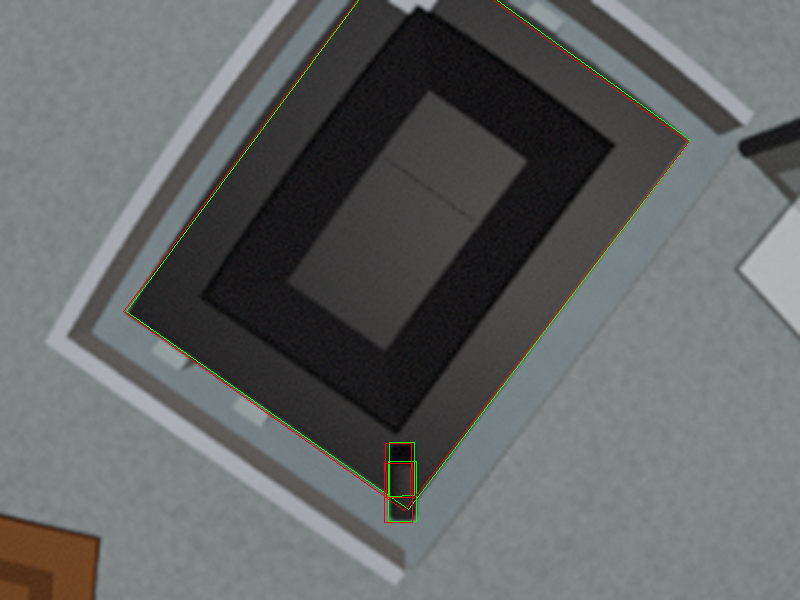

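View pics/o2.png

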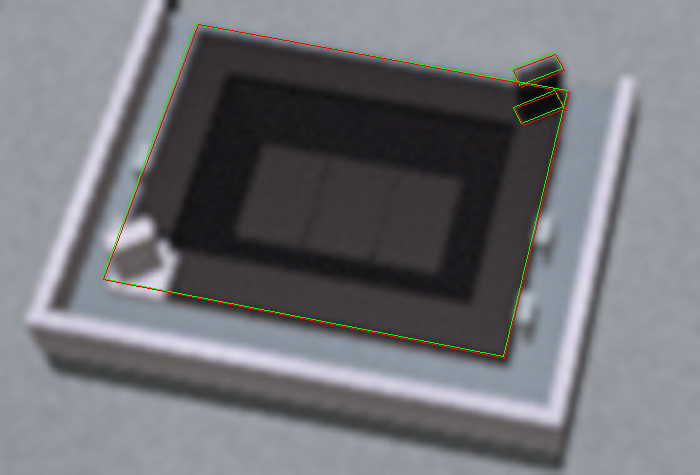

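The model overlays both pictures within about 1 px: tray origin (0.578,0.2095), yaw -0.008. There are two tray candidates. The black one in the bay fits because its lug is at the door's free end. The brown one on the bench, at wrist (115,255), is the look-alike. I'll grip the lug.

```bash
cat >> h.py <<'E'
T0=np.array([.578,.2095,.036]);YAW=-.0077
LUG=T0+rz(YAW)@[-.083,-.058,.048];FAR=T0+rz(YAW)@[.083,.058,.023]
AL=np.radians(36.4)+YAW;DD=np.array([np.cos(AL),np.sin(AL),0]);NN=np.array([-np.sin(AL),np.cos(AL),0])
AJ=AL+np.pi/2-np.pi
E
python3 - <<'E'
from h import *
move_gripper(.045)
servo_line([LUG[0],LUG[1],.16],rv(Rdown(AJ)),speed=.15)
servo_line([LUG[0],LUG[1],.081],speed=.06)
s=read_state();print(s["t"],s["tool_pos"],s["contact_force"])
move_gripper(0.0,f_grip=80)
s=read_state();print(s["t"],s["tool_pos"],s["contact_force"],s["ft_torque"],s["opening"])
im=grab_frame("wrist");cv2.imwrite("pics/w3.png",im)
b=grab_frame("side");cv2.imwrite("pics/sd4z.png",cv2.resize(b[230:365,170:350],None,fx=4.4,fy=4.4,interpolation=cv2.INTER_CUBIC))
E
```

```text
16.3833 [0.49473975 0.15216975 0.08134607] [ 0.86838175 -0.82384929  0.60621883]
16.7917 [0.49464979 0.15212934 0.08131567] [-1.40203249 -0.89107556  4.89700052] [-0.15816914  0.26514943 -0.02933707] 0.00882049521116369
```

View pics/w3.png

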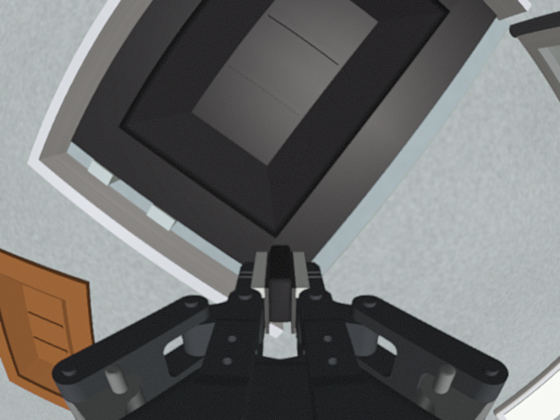

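View pics/sd4z.png

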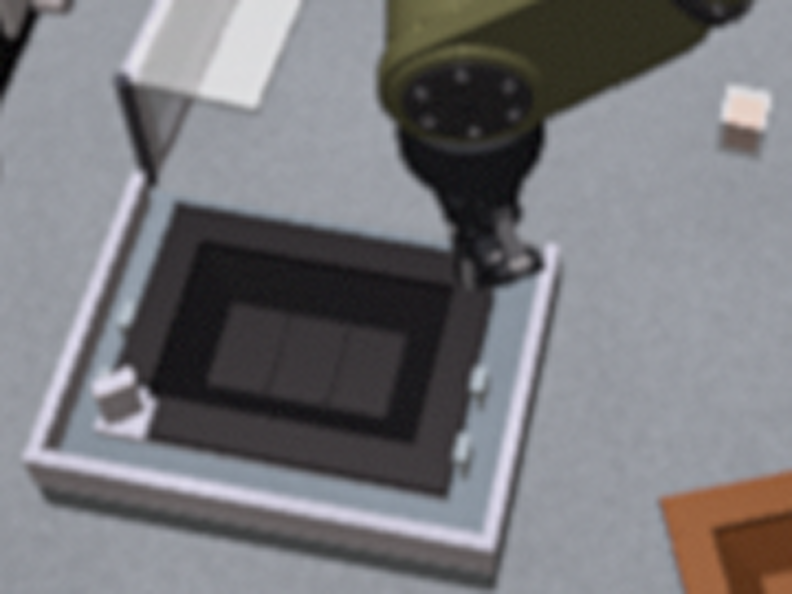

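The lug sits between the pads and the tray is still nested. Now the peel, by rotating about the far corner.

Run:
```python
from h import *
p0=np.array([LUG[0],LUG[1],.0812]);R0=Rdown(AJ)
for th in (.02,.045,.07,.1,.13,.145):
    Q=Ro.from_rotvec(th*NN).as_matrix()
    p=FAR+Q@(p0-FAR)
    servo_line(p,rv(Q@R0),speed=.04)
    s=read_state();print(round(s["t"],2),th,np.round(np.array(s["tool_pos"])-p0,4),np.round(s["contact_force"],1),np.round(s["ft_torque"],2),round(s["opening"],4))
wait(.3)
s=read_state();print(round(s["t"],2),np.round(s["contact_force"],1))
im=grab_frame("wrist");cv2.imwrite("pics/w4.png",im)
b=grab_frame("side");cv2.imwrite("pics/sd5z.png",cv2.resize(b[230:365,170:350],None,fx=4.4,fy=4.4,interpolation=cv2.INTER_CUBIC))
```

```text
17.15 0.02 [0.0005 0.0003 0.004 ] [ 0.3 -0.6  1.9] [-0.09 -0.03 -0.  ] 0.0085
17.43 0.045 [0.0008 0.0007 0.0088] [-1.6 -1.6  1.8] [-0.14  0.18 -0.06] 0.0091
17.7 0.07 [0.0013 0.0012 0.0137] [-3.2 -0.9  0.5] [-0.06  0.41  0.1 ] 0.009
18.0 0.1 [0.0024 0.0019 0.0197] [-3.1  0.4 -0.1] [0.05 0.38 0.1 ] 0.0089
18.3 0.13 [0.0036 0.0027 0.0257] [-3.  -0.2  0.6] [0.02 0.46 0.15] 0.0089
18.55 0.145 [0.0042 0.0031 0.0288] [-4.3 -0.8  0.6] [-0.11  0.6   0.1 ] 0.0092
18.85 [-4.4 -1.5 -0.5]
```

View pics/w4.png

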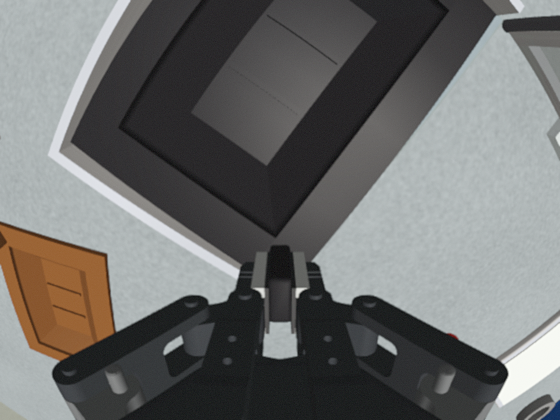

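View pics/sd5z.png

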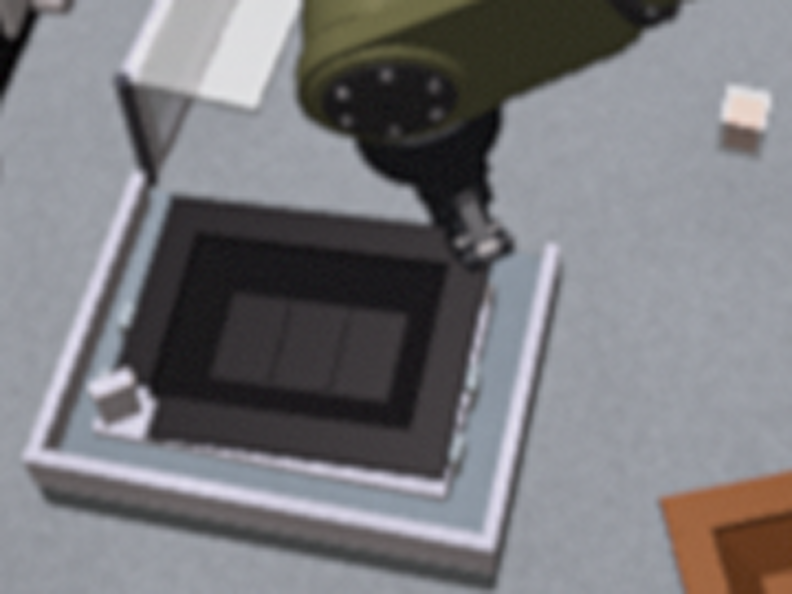

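The lug corner is up about 29 mm, the far corner is still in the nest next to the carrier's lug, and the carrier hasn't moved. Next I lift straight up, slowly at first, then level the tray.

Run:
```python
from h import *
p=np.array(read_state()["tool_pos"])
for dz in (.008,.016,.03,.05):
    servo_line(p+[0,0,dz],speed=.04)
    s=read_state();print(round(s["t"],2),dz,np.round(s["contact_force"],1),np.round(s["ft_torque"],2),round(s["opening"],4))
b=grab_frame("side");cv2.imwrite("pics/sd6z.png",cv2.resize(b[200:365,170:350],None,fx=3.6,fy=3.6,interpolation=cv2.INTER_CUBIC))
cv2.imwrite("pics/w5.png",grab_frame("wrist"))
```

```text
19.3 0.008 [ 0.1 -0.3 -1.3] [0.01 0.01 0.02] 0.0089
19.65 0.016 [-0.5  1.2 -1.9] [ 0.   -0.05 -0.02] 0.0088
20.15 0.03 [ 0.5 -0.6 -2.1] [-0.01  0.    0.01] 0.0089
20.8 0.05 [ 0.9  0.1 -0.7] [-0.03  0.02  0.01] 0.0087
```

View pics/sd6z.png

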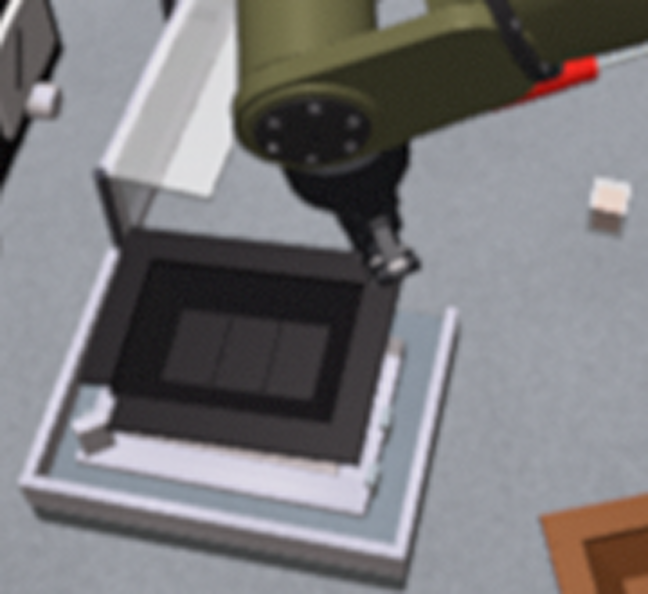

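View pics/w5.png

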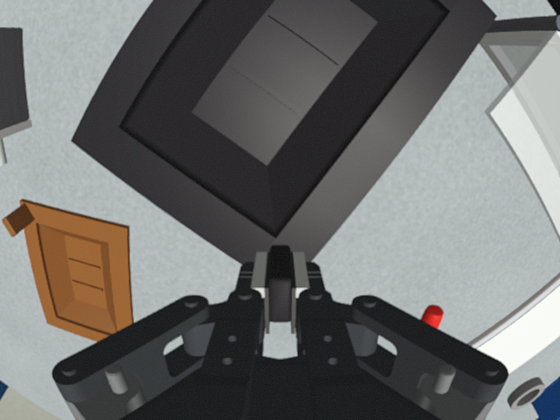

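The tray is clear of the carrier and the carrier is in place. Next I raise it, level it and carry it over the plate.

Run:
```python
from h import *
p=np.array(read_state()["tool_pos"]);R0=rv(Rdown(AJ))
servo_line([p[0],p[1],.27],speed=.1)
servo_line([p[0],p[1],.31],R0,speed=.05)
s=read_state();print(s["t"],np.round(s["contact_force"],1),s["opening"])
P=np.array([.533,-.320,0])-rz(YAW)@[.083-.166+.083-.083,-.058,0]*0
L=np.array([.533,-.320])+(rz(YAW)@[-.083,-.058,0])[:2];print(L)
servo_line([*L,.31],R0,speed=.15)
servo_line([*L,.23],speed=.06)
wait(.5)
s=read_state();print(s["t"],s["tool_pos"],np.round(s["contact_force"],1),s["opening"])
for n in("scene","side","wrist"):cv2.imwrite(f"pics/{n}9.png",grab_frame(n))
```

```text
23.1 [-0.5 -0.5 -1. ] 0.008480661203471655
[ 0.44955586 -0.37735919]
28.8 [ 0.44956222 -0.3773628   0.2300347 ] [-0.4 -0.8 -1.2] 0.008696732892197244
```

View pics/scene9.png

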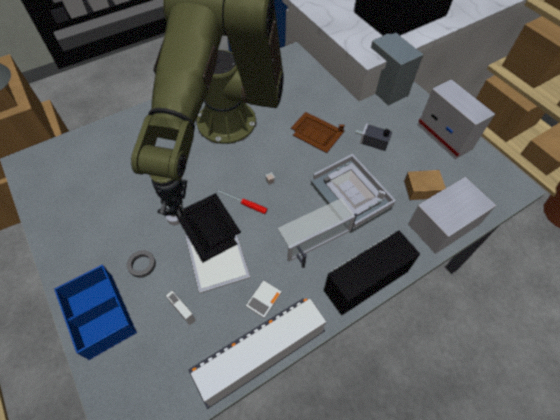

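View pics/side9.png

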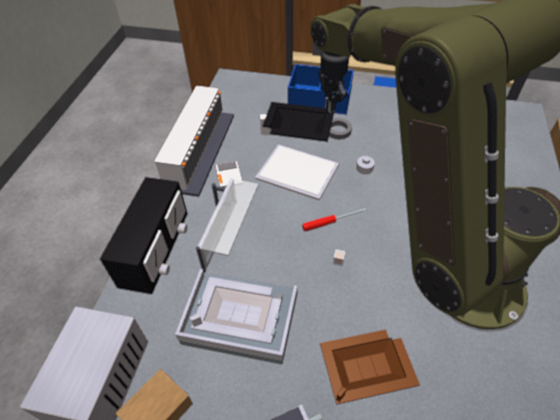

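View pics/wrist9.png

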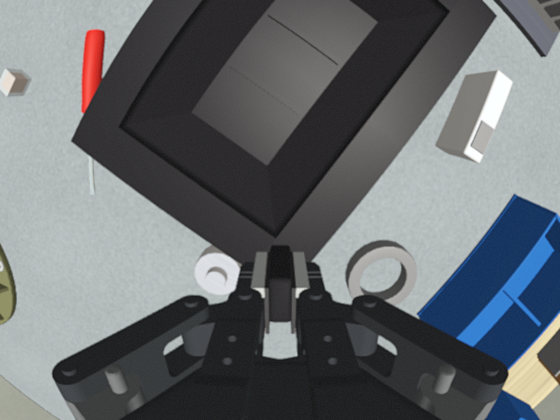

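Run:
```python
from h import *
print(tri([("scene",(209,227)),("side",(299,121))]), proj("scene",(.533,-.32,.19)),proj("side",(.533,-.32,.19)))
b=cv2.imread("pics/side9.png");z=cv2.resize(b[265:365,170:310],None,fx=5,fy=5,interpolation=cv2.INTER_CUBIC)
# carrier nominal outline: 6 mm lower, flange top .056
W=lambda X:rz(YAW)@np.array(X)+[T0[0],T0[1],0]
cv2.polylines(z,[np.int32([(proj("side",W(X))-[170,265])*5 for X in((-.095,-.07,.056),(.095,-.07,.056),(.095,.07,.056),(-.095,.07,.056))])],True,(0,255,0),1)
cv2.imwrite("pics/fin.png",z);print(read_state()["t"])
```

```text
(array([ 0.53178351, -0.3204035 ,  0.20250697]), array([-0.94391272, -0.67769541, -0.97766474,  0.53965791])) [208.94156628 228.6174308 ] [297.51963923 125.0631416 ]
28.95
```

View pics/fin.png

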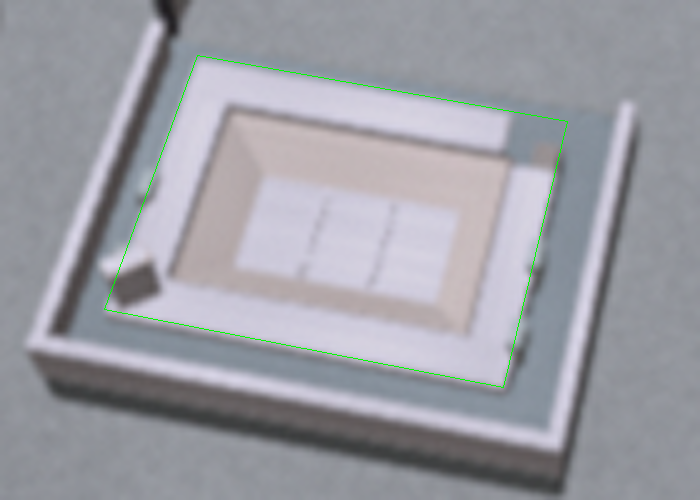

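The carrier lies on its original outline. The tray centre triangulates to about (0.532,-0.320), over the plate. Everything is as it should be, so I'm handing in.

```bash
python3 -c "
from station import *
print(sign_off());print(read_state()['t'])"
```

```text
the job is handed in; nothing more can be done
None
the job is handed in; nothing more can be done
```

The job is done and handed in at about 29 s. I swung the guard door open to roughly 1.5 rad by its bar handle, gripped the black tray's lug, and tilted the tray about its far corner. That raised the lug by about 29 mm while the far corner stayed in the nest. I then lifted the tray off, levelled it and carried it over the inspection plate, and I'm still holding it there.

**Last checks, from the pictures just before hand-in:**
- **Tray:** its centre is within about 2 mm of the plate's centre in plan, and its origin is about 0.18 m above the bench. It was level and at rest, and the lug was firmly between the pads.
- **Door:** still wide open.
- **Carrier:** within about 1 px (roughly 2 mm) of its original outline.
- **Bystanders:** the ones in view looked unmoved, though I didn't measure them.

No check failed or disagreed. The hand-in gave no verdict, so none of this is confirmed by the judge.

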